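# Snap the green screw box shut

### The job

The lid is already on the green-lidded screw box, but its four white snap tabs are still standing up. Press each tab fully down until all four lie flat and engaged, without shoving the box along the bench, and leave the blue-lidded box alone.

Things in the scene. Friction and masses are not known exactly. Their poses are not given: they have to be found in the camera images.
- green_box: loose square screw box with clear walls, GREEN lid, 0.9 kg; lid 118x118 mm, lid top 56 mm up. Origin: centre of the underside; x, y square to the sides, z up. A white snap tab in the middle of each side: 30 mm wide, hinged on the lid 31 mm from the box's centre at height 60 mm, running outward to 65 mm from the centre. Raised, its outer end is 75 mm up; snapped down it is level, top 62 mm up
- blue_box: the same box with a BLUE lid, its four white tabs also raised; loose, 0.9 kg; origin at the centre of the underside, z up. It is still in use: leave it alone
- green_box_front (a joint): white snap tab on the green box's own -x side: angle in rad, 0 = fully raised (slopes up outward by 0.4), at the start 0 to 0.1, 0.4 = snapped down level. Press straight down on its outer half, about 56 mm from the box's centre: it takes about 4 N all the way, stays where it is left, and ends on a firm stop at 0.4, where it is engaged
- green_box_right (a joint): white snap tab on the green box's own -y side: angle in rad, 0 = fully raised (slopes up outward by 0.4), at the start 0 to 0.1, 0.4 = snapped down level. Press straight down on its outer half, about 56 mm from the box's centre: it takes about 4 N all the way, stays where it is left, and ends on a firm stop at 0.4, where it is engaged
- green_box_back (a joint): white snap tab on the green box's own +x side: angle in rad, 0 = fully raised (slopes up outward by 0.4), at the start 0 to 0.1, 0.4 = snapped down level. Press straight down on its outer half, about 56 mm from the box's centre: it takes about 4 N all the way, stays where it is left, and ends on a firm stop at 0.4, where it is engaged
- green_box_left (a joint): white snap tab on the green box's own +y side: angle in rad, 0 = fully raised (slopes up outward by 0.4), at the start 0 to 0.1, 0.4 = snapped down level. Press straight down on its outer half, about 56 mm from the box's centre: it takes about 4 N all the way, stays where it is left, and ends on a firm stop at 0.4, where it is engaged

How it is judged (in metres and radians):
At the end, for the whole second after the job is handed in: All four tabs of the green-lidded box are snapped down (each past 0.32 of 0.40 rad); that box stands level (within 0.1 rad), at rest, within 40 mm of where it stood (value of joint each of green_box_front, green_box_right, green_box_back, green_box_left above 0.32 rad and angle between green_box's own z axis and vertical below 0.1 rad and distance of green_box from where it was at the start of the episode below 0.04 m and linear speed of green_box below 0.02 m/s); the robot touches nothing.
It fails at once if the blue-lidded box is pressed or pushed by the robot (more than 2 N), or moved by more than 10 mm (contact force between any of the fingers, the arm and blue_box above 2 N or distance of blue_box from where it was at the start of the episode above 0.01 m).
It also fails if it takes over 38 s, if anything falls off the work surface, if the arm or the gripper's body presses on something with over 40 N, if the wrist force passes 120 N, or if a joint passes its speed limit or range.

### The arm

A 6-joint arm with a two-finger parallel gripper is mounted at the origin on a cart in front of the work surface, level with it; the furniture and walls round the work are solid. World frame = base frame: x ahead of the robot, y to its left, z up, the work surface at z = 0. Lengths are in m, angles in degrees, forces in N, time in s.
With the tool pointing down it reaches from about 0.35 to 0.875 m from the base axis. Payload 4.2 kg.
Tool frame: the origin (TCP) lies at the very end of the fingers, on their centre line; the grasp point (between the pads) lies 19 mm behind it; z points along the fingers, x is the direction in which the jaws open and shut, and the axes are right-handed (so a half turn about z gives the same grasp; the last joint's range is limited). The gripper opens to 87 mm and grips with 3 to 60 N. Pads are 19 mm wide; open, the fingers measure 117 mm over their backs; the gripper's body (75 mm by 190 mm) begins 51 mm behind the grasp point.
Start: joints at [-50.787, 22.042, 0.453, 0, -68.411, -14.817], TCP at [0.258, -0.569, 0.223] pointing down, gripper open.
Joint ranges: [-179.83, 179.83], [-69.29, 118.12], [-61.27, 80.66], [-181.25, 117.63], [-171.15, -9.14], [-177.46, 177.46]. Speed limits (degrees/s): [159.86, 159.86, 180, 180, 180, 180].

### API

Orientations are given as a 3x3 rotation matrix whose columns are the frame's x, y, z axes.
In Python, from station import r gives the robot as it stands.
- The arm moves only by the tool move_arm, never from a script. Its argument "series" is a list that holds one entry, the list of rows, each a list of 7 numbers: the shift along the tool's x, y, z in cm, then the turn, a rotation vector about the tool's x, y, z in degrees, then the opening, from -1 (shut) to 1 (fully open). In form: [[[dx, dy, dz, wx, wy, wz, fingers], ...]]. A call has 1 to 12 rows; each row shifts and turns the commanded pose from where the row before left it, along the tool's axes as they then stand; what a row does not reach is not made up. A row lasts 1/8 s, in which the tool goes at most 62.5 mm and 10.7 degrees, less where a joint would pass 70% of its speed; a pose out of reach is approached as far as the arm can. A call is refused whole if a number of a shift passes 6.25 or a number of a turn 10.7, either way. A call with a gripper value outside its range is refused whole. The fingers move at their own pace and stop on an object; the grip force is fixed at half the most. Time passes only in rows, so rows that do not move let the fingers close. It gives the time, the measured TCP pose, the force and the opening at its end, in the units of the state.
- r.sense(): the state, without advancing time (a new reading comes with each control period).
- r.capture(name): name is "scene" or "top" or "wrist"; returns a dict with "color" (384x512x3 uint8, blue, green, red), "fx", "fy", "cx", "cy" (pixels), "rvec" (rotation vector, rad) and "tvec" (3), from world to camera coordinates, as OpenCV has them; the wrist camera has in their place "tool_from_camera" (4x4, takes a point from camera to tool coordinates, whose origin is the TCP and whose axes are the tool frame's). Camera axes: x right, y down, z forward; pixel columns grow to the right and rows downward; lengths in m; the calibration is good to about 2 mm. The wrist camera is an equidistant fisheye: a pixel r from the principal point sees the ray r / f radians off the axis. A picture is of the moment at which its call begins: read the wrist's pose just before it. There is no depth.
- r.finish_job(): hands the job in, once; it reports no verdict.
The state is a dict: "time_s": time; "joints": joint angles; "joint_velocities": joint speeds; "effort": joint torques, N m; "tcp_pos": TCP position; "ee_rot": TCP orientation; "wrist_force": force on the tool from outside, world axes, zero at the start; "moment": the same for the moment, N m; "gripper_width": opening from 0.0 (shut) to 1.0 (fully open).
Only numpy, scipy, OpenCV 4.12 (cv2) and the standard library are available. Lean on these libraries where they do the work, as an engineer would, in place of code of your own. Each camera call takes 0.05 s, during which the arm holds its last target.

## Working session

There is one attempt and no reset: what is moved stays moved. The work goes in short steps, Python scripts to look and compute and a tool call to move; the robot and the scene stay as the last step left them, time stands still between calls to the robot, and variables do not carry over. Pictures are saved under pics/ and viewed, and the job is handed in when it is done.

Besides the shell and the picture viewer there is one more tool, called after "Call:" as a command line: name --argument value ..., lists and objects as JSON in quotes. move_arm: Moves the arm, as the interface text tells. Its arguments: {"type":"object","properties":{"series":{"type":"array","items":{"type":"array","items":{"type":"array","items":{"type":"number"}}}}},"required":["series"]}

```bash
mkdir -p pics; ls; python3 - <<'E'
from station import r
import cv2,pickle
s=r.sense();print(s)
for n in("top","scene"):
    c=r.capture(n);cv2.imwrite(f"pics/{n}0.png",c["color"]);pickle.dump(c,open(f"{n}.pkl","wb"));print({k:v for k,v in c.items() if k!="color"})
E
```

```text
pics
{'time_s': 0.0, 'joints': array([-5.07878633e+01,  2.20904423e+01,  3.80633373e-01, -2.93896842e-02,
       -6.84112951e+01, -1.48182142e+01]), 'joint_velocities': array([-0.01397146, -0.00174491, -0.02286993, -0.0078123 , -0.11137979,
       -0.01340954]), 'effort': array([-9.91472803e-06, -3.90666246e+01,  1.87410057e+01,  4.21977773e+00,
        1.10237769e-02, -1.80341040e-04]), 'tcp_pos': array([ 0.25791903, -0.56864272,  0.22146776]), 'ee_rot': array([[-4.12834431e-01,  9.10805576e-01, -9.66659050e-04],
       [ 9.10803516e-01,  4.12835555e-01,  1.93918604e-03],
       [ 2.16529269e-03, -7.98736945e-05, -9.99997653e-01]]), 'wrist_force': array([-0.31996796,  0.77061173,  0.15071809]), 'moment': array([ 0.03184729, -0.00638804,  0.03926229]), 'gripper_width': 1.001004064798796}
{'fx': 403.93965973108465, 'fy': 403.93965973108465, 'cx': 257.753373050912, 'cy': 192.2570248188021, 'rvec': array([ 2.16636602, -2.1579465 ,  0.11204959]), 'tvec': array([-0.15707852,  0.53249455,  0.84530667])}
{'fx': 490.4108504117109, 'fy': 490.4108504117109, 'cx': 251.57510492340242, 'cy': 188.42284178186466, 'rvec': array([ 2.16047058, -1.02969028,  0.40813408]), 'tvec': array([-0.43700535,  0.2643673 ,  0.70049609])}
```

View pics/top0.png

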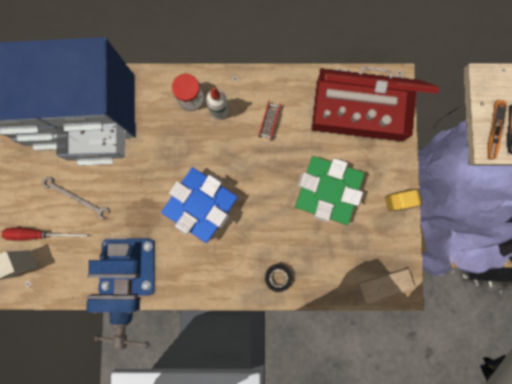

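View pics/scene0.png

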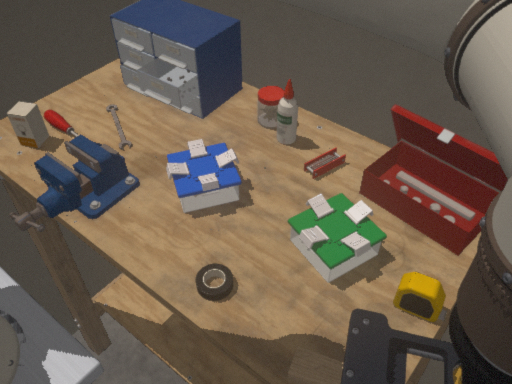

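```bash
python3 - <<'E'
import cv2,pickle
a=pickle.load(open("top.pkl","rb"))["color"][145:235,285:375]
cv2.imwrite("pics/topc.png",cv2.resize(a,None,fx=6.6,fy=6.6,interpolation=cv2.INTER_CUBIC))
a=pickle.load(open("scene.pkl","rb"))["color"][185:285,280:395]
cv2.imwrite("pics/scenec.png",cv2.resize(a,None,fx=6,fy=6,interpolation=cv2.INTER_CUBIC))
E
```

```text
(no output)
```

View pics/topc.png

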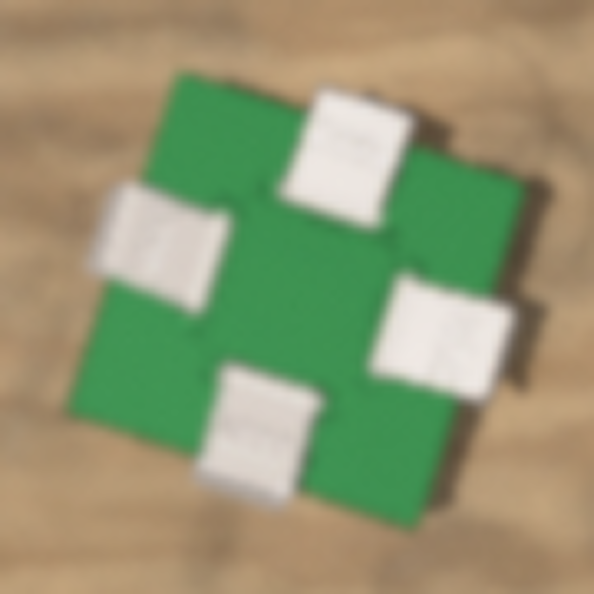

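View pics/scenec.png

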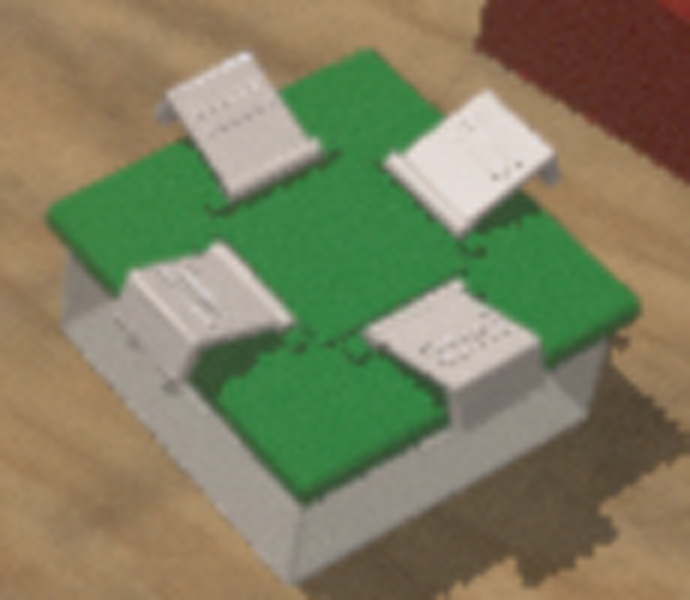

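```bash
cat > h.py <<'E'
import numpy as np,cv2,pickle
def ray(c,u,v,z):
    R=cv2.Rodrigues(c["rvec"])[0];t=c["tvec"]
    d=R.T@np.array([(u-c["cx"])/c["fx"],(v-c["cy"])/c["fy"],1]);o=-R.T@t
    return o+d*(z-o[2])/d[2]
E
python3 - <<'E'
from h import *
for n,z0,s,pts in(("top",(285,145),6.6,[(182,70),(528,183),(415,528),(70,412)]),("scene",(280,185),6,[(372,48),(640,305),(303,500),(47,215)])):
    c=pickle.load(open(n+".pkl","rb"))
    P=np.array([ray(c,z0[0]+(u+.5)/s-.5,z0[1]+(v+.5)/s-.5,.056) for u,v in pts]);print(n,P.round(4),P.mean(0).round(4))
    for i in range(4):
        d=P[(i+1)%4]-P[i];print(np.linalg.norm(d).round(4),np.degrees(np.arctan2(d[1],d[0])).round(2))
c=pickle.load(open("top.pkl","rb"))
for n,u,v,z in(("toolboxlidL",318,70,.15),("tbfrontL",313,130,.06),("tbfrontR",412,139,.06),("blueR",238,198,.056),("blueTop",198,168,.056),("blueB",208,241,.056),("tapemeas",403,199,.03),("tape",279,277,.02),("glue",216,103,.1),("edge",420,310,0)):print(n,ray(c,u,v,z).round(3))
E
```

```text
top [[ 0.6094 -0.2699  0.056 ]
 [ 0.5731 -0.3798  0.056 ]
 [ 0.4633 -0.3416  0.056 ]
 [ 0.4994 -0.2334  0.056 ]] [ 0.5363 -0.3062  0.056 ]
0.1157 -108.28
0.1163 160.83
0.1141 71.53
0.1159 -18.37
scene [[ 0.6097 -0.2717  0.056 ]
 [ 0.5714 -0.3802  0.056 ]
 [ 0.4603 -0.3444  0.056 ]
 [ 0.4974 -0.2359  0.056 ]] [ 0.5347 -0.308   0.056 ]
0.1151 -109.43
0.1167 162.16
0.1147 71.12
0.1178 -17.7
toolboxlidL [ 0.757 -0.271  0.15 ]
tbfrontL [ 0.663 -0.272  0.06 ]
tbfrontR [ 0.644 -0.48   0.06 ]
blueR [ 0.518 -0.114  0.056]
blueTop [ 0.581 -0.029  0.056]
blueB [ 0.428 -0.053  0.056]
tapemeas [ 0.519 -0.468  0.03 ]
tape [ 0.352 -0.201  0.02 ]
glue [ 0.708 -0.07   0.1  ]
edge [ 0.282 -0.507  0.   ]
```

Call:
move_arm --series '[[[0, 0, 0, 0, 0, 10.68, -1], [0, 0, 0, 0, 0, 10.68, -1], [0, 0, 0, 0, 0, 10.68, -1], [0, 0, 0, 0, 0, 10.68, -1], [4.67, 3.02, 0, 0, 0, 0, -1], [4.67, 3.02, 0, 0, 0, 0, -1], [4.67, 3.02, 0, 0, 0, 0, -1], [4.67, 3.02, 0, 0, 0, 0, -1], [4.67, 3.02, 0, 0, 0, 0, -1], [4.67, 3.02, 0, 0, 0, 0, -1], [0, 0, 0, 0, 0, 0, -1], [0, 0, 0, 0, 0, 0, -1]]]'

```text
time_s: 1.6
tcp_pos: [0.5179, -0.36, 0.222]
ee_rot: [[0.314, 0.949, -0.001], [0.949, -0.314, 0.001], [0.0, -0.001, -1.0]]
wrist_force: [0.4, -1.1, -0.7]
gripper_width: 0.007
```

Call:
move_arm --series '[[[0, 0, 4, 0, 0, 0, -1], [0, 0, 4, 0, 0, 0, -1], [0, 0, 4, 0, 0, 0, -1], [0, 0, 0, 0, 0, 0, -1], [0, 0, 0, 0, 0, 0, -1]]]'

```text
time_s: 2.22
tcp_pos: [0.5186, -0.3615, 0.1043]
ee_rot: [[0.315, 0.949, 0.002], [0.949, -0.315, -0.002], [-0.001, 0.002, -1.0]]
wrist_force: [-0.1, -0.1, 0.7]
gripper_width: 0.003
```

```bash
python3 - <<'E'
from station import r
import cv2
for n in("top","scene","wrist"):
    c=r.capture(n);im=c["color"]
    if n=="top": im=im[120:260,250:430]
    if n=="scene": im=im[130:330,230:480]
    cv2.imwrite(f"pics/{n}1.png",cv2.resize(im,None,fx=3,fy=3,interpolation=cv2.INTER_CUBIC) if n!="wrist" else im)
E
```

```text
(no output)
```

View pics/scene1.png

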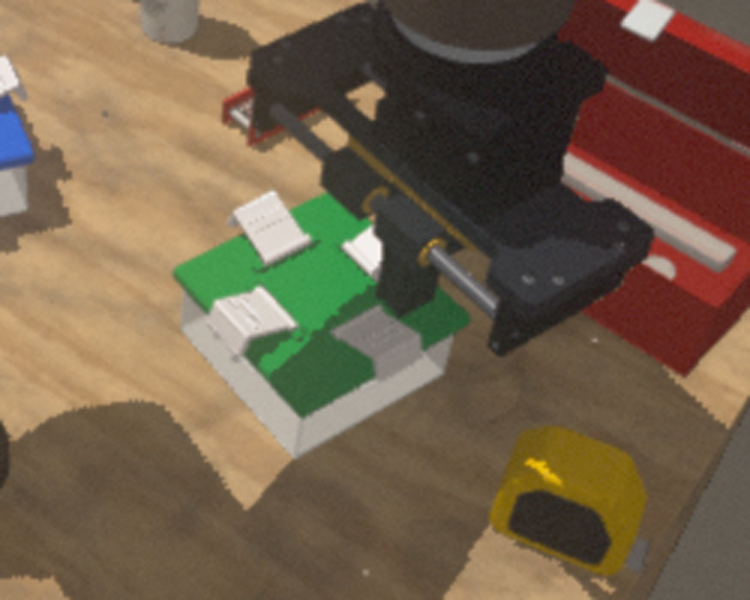

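View pics/wrist1.png

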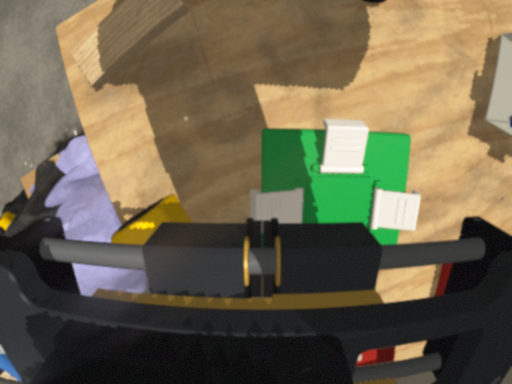

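The closed fingers hang just above the -b tab, squared to the box, with the body clear of the toolbox and tape measure. Press in small steps.

Call:
move_arm --series '[[[0, 0, 1.5, 0, 0, 0, -1], [0, 0, 0.8, 0, 0, 0, -1], [0, 0, 0.5, 0, 0, 0, -1], [0, 0, 0.4, 0, 0, 0, -1], [0, 0, 0.4, 0, 0, 0, -1], [0, 0, 0.3, 0, 0, 0, -1], [0, 0, 0, 0, 0, 0, -1]]]'

```text
time_s: 3.25
tcp_pos: [0.5186, -0.3607, 0.0638]
ee_rot: [[0.314, 0.949, 0.001], [0.949, -0.314, -0.001], [-0.0, 0.001, -1.0]]
wrist_force: [-0.8, -2.9, 1.9]
gripper_width: 0.006
```

Call:
move_arm --series '[[[0, 0, 0.2, 0, 0, 0, -1], [0, 0, 0, 0, 0, 0, -1]]]'

```text
time_s: 3.5
tcp_pos: [0.5187, -0.3603, 0.0616]
ee_rot: [[0.314, 0.949, 0.001], [0.949, -0.314, -0.0], [0.0, 0.001, -1.0]]
wrist_force: [-0.9, -2.8, 3.2]
gripper_width: 0.004
```

Call:
move_arm --series '[[[0, 0, 0.2, 0, 0, 0, -1], [0, 0, 0, 0, 0, 0, -1]]]'

```text
time_s: 3.75
tcp_pos: [0.5187, -0.3603, 0.0603]
ee_rot: [[0.314, 0.949, 0.001], [0.949, -0.314, -0.001], [-0.0, 0.001, -1.0]]
wrist_force: [-1.0, -2.6, 6.4]
gripper_width: 0.004
```

Call:
move_arm --series '[[[0, 0, 0.2, 0, 0, 0, -1], [0, 0, 0, 0, 0, 0, -1]]]'

```text
time_s: 4.0
tcp_pos: [0.5187, -0.3603, 0.0601]
ee_rot: [[0.313, 0.95, 0.001], [0.95, -0.313, -0.001], [-0.001, 0.001, -1.0]]
wrist_force: [-3.6, 0.9, 13.8]
gripper_width: 0.003
```

Call:
move_arm --series '[[[0, 0, -1.5, 0, 0, 0, -1], [0, 0, -2.5, 0, 0, 0, -1], [2.8, -2.8, 0, 0, 0, 0, -1], [2.75, -2.75, 0, 0, 0, 0, -1], [0, 0, 0, 0, 0, 0, -1], [0, 0, 1.3, 0, 0, 0, -1], [0, 0, 0.8, 0, 0, 0, -1], [0, 0, 0.5, 0, 0, 0, -1], [0, 0, 0.5, 0, 0, 0, -1], [0, 0, 0.4, 0, 0, 0, -1], [0, 0, 0.3, 0, 0, 0, -1], [0, 0, 0, 0, 0, 0, -1]]]'

```text
time_s: 5.5
tcp_pos: [0.4827, -0.2902, 0.0603]
ee_rot: [[0.314, 0.949, -0.001], [0.949, -0.314, -0.0], [-0.0, -0.0, -1.0]]
wrist_force: [-4.4, 0.9, 7.1]
gripper_width: 0.003
```

Call:
move_arm --series '[[[0, 0, 0.2, 0, 0, 0, -1], [0, 0, 0, 0, 0, 0, -1]]]'

```text
time_s: 5.75
tcp_pos: [0.4827, -0.2903, 0.0601]
ee_rot: [[0.314, 0.95, -0.0], [0.95, -0.314, -0.001], [-0.001, 0.0, -1.0]]
wrist_force: [-6.6, 3.4, 17.2]
gripper_width: 0.008
```

Call:
move_arm --series '[[[0, 0, -1.5, 0, 0, 0, -1], [0, 0, -2.5, 0, 0, 0, -1], [2.75, 2.75, 0, 0, 0, 0, -1], [2.75, 2.75, 0, 0, 0, 0, -1], [0, 0, 0, 0, 0, 0, -1], [0, 0, 1.3, 0, 0, 0, -1], [0, 0, 0.8, 0, 0, 0, -1], [0, 0, 0.5, 0, 0, 0, -1], [0, 0, 0.5, 0, 0, 0, -1], [0, 0, 0.4, 0, 0, 0, -1], [0, 0, 0.4, 0, 0, 0, -1], [0, 0, 0, 0, 0, 0, -1]]]'

```text
time_s: 7.25
tcp_pos: [0.5529, -0.2549, 0.0602]
ee_rot: [[0.314, 0.95, 0.001], [0.95, -0.314, -0.0], [-0.0, 0.001, -1.0]]
wrist_force: [-3.1, 3.7, 11.3]
gripper_width: 0.002
```

Same stop height. Last tab (+a).

Call:
move_arm --series '[[[0, 0, -1.5, 0, 0, 0, -1], [0, 0, -2.5, 0, 0, 0, -1], [-2.75, 2.75, 0, 0, 0, 0, -1], [-2.75, 2.75, 0, 0, 0, 0, -1], [0, 0, 0, 0, 0, 0, -1], [0, 0, 1.3, 0, 0, 0, -1], [0, 0, 0.8, 0, 0, 0, -1], [0, 0, 0.5, 0, 0, 0, -1], [0, 0, 0.5, 0, 0, 0, -1], [0, 0, 0.4, 0, 0, 0, -1], [0, 0, 0.5, 0, 0, 0, -1], [0, 0, 0, 0, 0, 0, -1]]]'

```text
time_s: 8.75
tcp_pos: [0.5893, -0.3247, 0.0604]
ee_rot: [[0.313, 0.95, 0.004], [0.95, -0.313, -0.001], [-0.0, 0.004, -1.0]]
wrist_force: [1.5, 2.7, 6.4]
gripper_width: 0.001
```

Call:
move_arm --series '[[[0, 0, 0.2, 0, 0, 0, -1], [0, 0, 0, 0, 0, 0, -1]]]'

```text
time_s: 9.0
tcp_pos: [0.5893, -0.3247, 0.0602]
ee_rot: [[0.313, 0.95, 0.004], [0.95, -0.313, -0.002], [-0.001, 0.005, -1.0]]
wrist_force: [-0.3, 4.6, 14.2]
gripper_width: 0.005
```

Call:
move_arm --series '[[[0, 0, -1.5, 0, 0, 0, -1], [0, 0, -4, 0, 0, 0, -1], [0, 0, -6, 0, 0, 0, -1], [0, 0, -5, 0, 0, 0, -1], [-5, -3, 0, 0, 0, 0, -1], [-5, -3, 0, 0, 0, 0, -1], [-5, -3, 0, 0, 0, 0, -1], [-5, -3, 0, 0, 0, 0, -1], [-5, -3, 0, 0, 0, 0, -1], [-5, -3, 0, 0, 0, 0, -1], [0, 0, 0, 0, 0, 0, -1]]]'

```text
time_s: 10.38
tcp_pos: [0.3183, -0.5545, 0.2205]
ee_rot: [[0.32, 0.947, -0.002], [0.947, -0.32, 0.002], [0.001, -0.002, -1.0]]
wrist_force: [1.0, 0.2, 0.2]
gripper_width: 0.007
```

```bash
python3 - <<'E'
from station import r
import cv2,pickle
for n,(a,b,c_,d),f in(("top",(145,235,285,375),6.6),("scene",(185,285,280,395),6)):
    c=r.capture(n);pickle.dump(c,open(n+"2.pkl","wb"))
    cv2.imwrite(f"pics/{n}2.png",cv2.resize(c["color"][a:b,c_:d],None,fx=f,fy=f,interpolation=cv2.INTER_CUBIC))
E
```

```text
(no output)
```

View pics/top2.png

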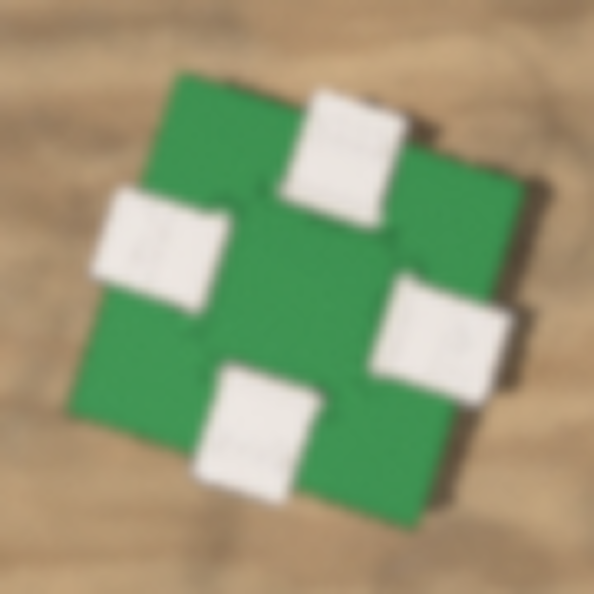

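View pics/scene2.png

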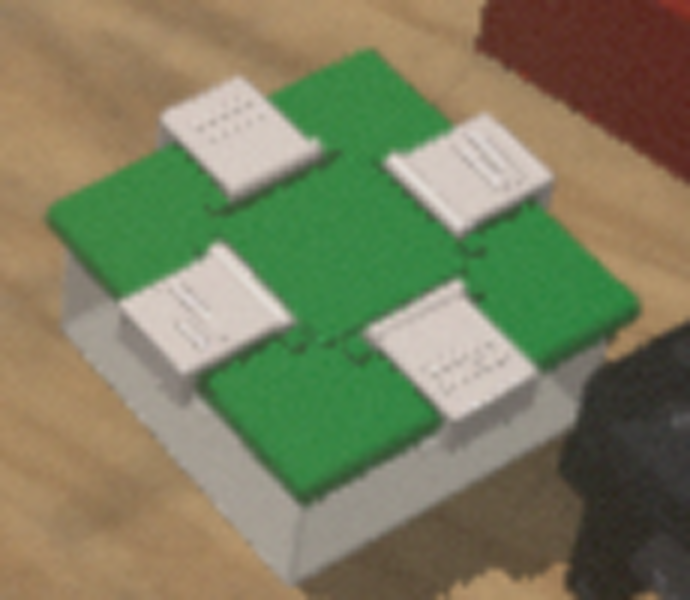

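All four tabs lie flat and evenly lit. The lid corners are at the same pixels as before (182,70; 528,183; 415,528; 70,412 in the top crop), so the box has not moved. The arm is clear.

```bash
python3 -c "
from station import r
print(r.finish_job())"
```

```text
the job is handed in; nothing more can be done
None
```

I pressed all four tabs of the green-lidded box down with the closed fingers, then lifted and moved the arm clear. I handed the job in about 10.5 s into the 38 s allowed; the hand-in gives no verdict.

- **Tabs:** each one ended on a firm stop at a measured tip height of about 60 mm, with 11–17 N of upward force. That is about 2 mm below the nominal 62 mm but the same for all four, so I put it down to calibration. The final pictures show all four lying flat.
- **Green box:** it stands level, with its lid corners at the same pixels as at the start.
- **Blue box:** the arm never went near it, but I did not measure its position again at the end.

No check failed; the 2 mm height difference was the only disagreement.

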